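Start the tap-nozzle soak: tip the nozzles in, open the safety cap

TASK

Closing clean of the beer taps: tip the four tap nozzles out of their tray into the soak pan and set the empty tray back down upright on the counter. Then open the cleaner bottle, whose red safety cap must be pushed down and, while down, turned counter-clockwise until it is free; lift the cap off and finish with the program still holding it in the gripper, level and right above the open bottle, roughly 5 to 10 cm clear of the neck, so that drips fall back in. The bottle and the pan stay standing on the counter, and the glass, the card tray and the bell are left alone.

Things in the scene. Friction and masses are not known exactly. Their poses are not given: they have to be found in the camera images.
- tray: sheet-steel nozzle tray, 130 mm (x) x 84 mm (y), walls 26 mm high, sheet 3 mm; origin at the centre of its underside, z up. Closed end at x = +65 mm; open mouth (no wall) at x = -65 mm, where the nozzles slide out once it is tipped down about 30 degrees; 50 empties it. About 0.34 kg with the nozzles, balancing near x = +16 mm
- tray_grip (a point): point on the tray's black grip bar, 66 mm over the underside at tray x = +15 mm; axes as the tray's. The bar runs straight along x from x = -22 to +70 mm above the closed half, 12 mm thick in y, 18 mm tall, free underneath (54 mm to the tray floor). Pinch it across y from above
- tray_mouth (a point): middle of the lower edge of the tray's open mouth (tray x = -65 mm, z = 0); axes as the tray's
- pan: soak pan, an open steel pan standing on the counter, outside 176 mm along its x and 108 mm along its y over the rim, 65 mm high, inside 158 x 90 mm, floor 3 mm; origin at the centre of its underside, z up; loose, 0.5 kg
- bottle: white cleaner bottle with a blue band, 84 mm diameter, standing loose on the counter, about 1.1 kg; origin at the centre of its underside, z up along its axis. Shoulder from 117 to 147 mm, neck 36 mm diameter with its open top at z = 180 mm, with three lugs that hold the cap
- cap: red ribbed push-and-turn safety cap, 57 mm diameter, 32.5 mm high, 50 g; origin at the centre of its lower rim, z up. Locked, its lower rim is 160 mm and its top 192.5 mm above the bottle's underside, and its x axis is along the bottle's (to a few degrees). Lifting or turning it while locked carries the bottle along
- cap_top (a point): centre of the cap's top, 32 mm over its rim. Pressing the cap down takes 10 N for 4 mm, 12 N for 6 mm (its stop). Only while pressed 4 mm or more can it turn: counter-clockwise from above. From 45 degrees (0.79 rad) of turn it is free to lift; an end stop is at 76 degrees (1.33 rad): 60 degrees (1.05 rad) is right
- nozzle_1: tap nozzle 1, dark steel, a tapered tube 31 mm high on a 26 mm collar, 30 g; origin at the centre of the collar's underside; starts standing in the tray
- nozzle_2: tap nozzle 2, dark steel, a tapered tube 31 mm high on a 26 mm collar, 30 g; origin at the centre of the collar's underside; starts standing in the tray
- nozzle_3: tap nozzle 3, dark steel, a tapered tube 31 mm high on a 26 mm collar, 30 g; origin at the centre of the collar's underside; starts standing in the tray
- nozzle_4: tap nozzle 4, dark steel, a tapered tube 31 mm high on a 26 mm collar, 30 g; origin at the centre of the collar's underside; starts standing in the tray
- beer_glass: tall clear beer glass, 69 mm diameter, 144 mm high, behind the work; origin at the centre of its underside; to be left alone. The fixed beer tower stands left of it, from x = 0.56 m and y = 0.15 m on, 0.46 m high
- loyalty_cards: black tray of loyalty cards, 64 x 96 x 30 mm, behind the work; origin at the centre of its underside; to be left alone
- service_bell: chrome counter bell, 84 mm diameter, 61 mm high, at the left; origin at the centre of its underside; to be left alone. Beyond it, left of y = 0.42 m, stands the glass display case, 0.31 m high above the counter, beside which the arm may start: rise before swinging in

How it is judged:
By the outcome, as a careful person would: the job done as asked, in the order asked, and still so for the second after the job is handed in, while the arm keeps its last pose, push and grip.
It also fails if it takes over 67 s, if anything falls off the work surface, if the arm or the gripper's body presses on something with over 40 N, if the wrist force passes 120 N, or if a joint passes its speed limit or range.

ROBOT

A 7-joint arm with a two-finger parallel gripper is mounted at the origin on a cart in front of the work surface, level with it; the furniture and walls round the work are solid. World frame = base frame: x ahead of the robot, y to its left, z up, the work surface at z = 0. Lengths are in m, angles in rad, forces in N, time in s.
With the tool pointing down it reaches from about 0.35 to 0.9 m from the base axis. Payload 8.1 kg.
Tool frame: the origin (TCP) lies midway between the tips of the shut fingers; the grasp point (between the pads) lies arm.grasp_offset behind it (arm.grasp_offset is the distance from the TCP to the grasp point, in m); z points along the fingers, y is the line along which they close (so a half turn about z gives the same grasp; the last joint's range is limited). The gripper opens to 92 mm and grips with 3 to 60 N. Pads are 19 mm wide; open, the fingers measure 130 mm over their backs; the gripper's body (75 mm by 190 mm) begins 47 mm behind the grasp point.
Start: joints at [1.186, 0.434, 0.025, 1.573, -0.012, 1.134, -0.075], TCP at [0.174, -0.6, 0.227] pointing down, gripper open.
Joint ranges: [-2.62, 2.62], [-0.44, 2.09], [-1.27, 1.32], [0.08, 2.57], [-1.32, 4.46], [0.12, 2], [-2.74, 2.74]. Speed limits (rad/s): [2.22, 2.22, 3.01, 3.01, 3.14, 3.14, 3.14].

INTERFACE

Orientations are given as a rotation vector (axis times angle).
In Python, from cell import observe, imaging, arm gives the robot as it stands.
- The arm moves only by the tool apply_moves, never from a script. Its argument "commands" is a list of rows, each a list of 5 numbers: the opening in per cent of the stroke, from 0 (shut) to 100 (fully open), then the shift along the world's x, y, z in units of 0.06 m (1.0 is 0.06 m), then the turn about the world's z in units of 0.5 rad (1.0 is 0.5 rad). A call has 1 to 12 rows; each row shifts and turns the commanded pose from where the row before left it; what a row does not reach is not made up. A row lasts 1/8 s, in which the tool goes at most 62.5 mm and 10.7 degrees, less where a joint would pass 70% of its speed; a pose out of reach is approached as far as the arm can. A call with a number of a shift or a turn outside -1 to 1 is refused whole. A call with a gripper value outside its range is refused whole. The fingers move at their own pace and stop on an object; "newtons" is the grip in N (left out, the last holds). Time passes only in rows, so rows that do not move let the fingers close. It gives the time, the measured TCP pose, the force, the opening and the grip force at its end, in the units of the state.
- observe(): the state, without advancing time (a new reading comes with each control period).
- imaging.get_image(name): name is "side" or "top"; returns (picture, depth): 480x640x3 uint8, red, green, blue; 480x640 float32, m along the optical axis (not along the pixel's ray), 0 where there is no reading.
- imaging.camera_params(name): a dict with "camera_matrix" (3x3 intrinsics, pixels), "origin" and "rotation" of the camera in the world. Camera axes: x right, y up, looking along -z (the intrinsics and any distortion apply to the point x, -y, -z); pixel columns grow to the right and rows downward; lengths in m; the calibration is good to about 2 mm. A picture is of the moment at which its call begins. camera_params takes no time and is no camera call.
- arm.sign_off(): hands the job in; it is judged then, once.
The state is a dict: "clock": time; "joints": joint angles; "dq": joint speeds; "joint_efforts": joint torques, N m; "position": TCP position; "ee_rot": TCP orientation; "force": force on the tool from outside, world axes, zero at the start; "ft_torque": the same for the moment, N m; "width": opening from 0.0 (shut) to 1.0 (fully open); "gripper_force": force on a finger pad.
Only numpy, scipy, OpenCV 4.12 (cv2) and the standard library are available. Lean on these libraries where they do the work, as an engineer would, in place of code of your own. Each camera call takes 0.05 s, during which the arm holds its last target. There are 200 camera calls.

## Working session

There is one attempt and no reset: what is moved stays moved. The work goes in short steps, Python scripts to look and compute and a tool call to move; the robot and the scene stay as the last step left them, time stands still between calls to the robot, and variables do not carry over. Pictures are saved under pics/ and viewed, at most 10 in all, crops included, and the job is handed in when it is done.

Besides the shell and the picture viewer there is one more tool, called after ">>>" in YAML: its name, and indented under it one key for each argument. apply_moves: Moves the arm, as the interface text tells. Its arguments: {"type":"object","properties":{"commands":{"type":"array"},"newtons":{"type":"number"}},"required":["commands"]}

```bash
mkdir -p pics
cat > h.py <<'E'
import numpy as np, cv2
from cell import observe, imaging, arm
def grab(n,tag):
    im,d=imaging.get_image(n); cv2.imwrite(f'pics/{tag}.png',cv2.cvtColor(im,cv2.COLOR_RGB2BGR)); np.savez(f'pics/{tag}.npz',im=im,d=d); return im,d
def ray(n,u,v):
    p=imaging.camera_params(n);K=np.array(p['camera_matrix']);R=np.array(p['rotation']);
    a=np.linalg.inv(K)@np.array([u,v,1.]); return np.array(p['origin']),R@np.array([a[0],-a[1],-a[2]])
def onz(n,u,v,z):
    o,r=ray(n,u,v); return o+r*(z-o[2])/r[2]
def cloud(n,d):
    p=imaging.camera_params(n);K=np.array(p['camera_matrix']);R=np.array(p['rotation'])
    v,u=np.mgrid[:480,:640]; a=np.stack([u,v,np.ones_like(u)],-1)@np.linalg.inv(K).T*d[...,None]
    P=(a*[1,-1,-1])@R.T+np.array(p['origin']); P[d<=0]=np.nan; return P
E
python3 - <<'E'
from h import *
for n in('side','top'):
    grab(n,n+'0'); p=imaging.camera_params(n); print(n,p)
s=observe(); print(s, arm.grasp_offset)
E
```

```text
side {'camera_matrix': array([[565.60974995,   0.        , 322.34144337],
       [  0.        , 565.60974995, 234.66219087],
       [  0.        ,   0.        ,   1.        ]]), 'origin': array([ 0.4089867 , -1.00433706,  0.87557334]), 'rotation': array([ 0.94753188, -0.05930896, -0.11635388])}
top {'camera_matrix': array([[486.91609477,   0.        , 317.46430956],
       [  0.        , 486.91609477, 231.89609775],
       [  0.        ,   0.        ,   1.        ]]), 'origin': array([0.36431178, 0.07088935, 1.088227  ]), 'rotation': array([ 0.12813378, -0.16183629, -1.58988432])}
{'clock': 0.1, 'joints': array([ 1.18637081,  0.43516562,  0.02495855,  1.57397673, -0.01159023,
        1.13400331, -0.07513116]), 'dq': array([ 1.46097567e-05, -1.70047683e-03,  1.26018661e-03, -2.94193970e-03,
       -1.48404732e-04, -9.52228562e-04,  2.89261606e-04]), 'joint_efforts': array([ 2.73733662e-03, -6.69123530e+01,  9.87763703e-01, -3.15144539e+01,
       -6.05856115e-02,  3.74171825e-02, -1.58394744e-05]), 'position': array([ 0.17364976, -0.59992761,  0.22602699]), 'ee_rot': array([-3.10911577e+00, -4.40906295e-01,  5.12995249e-04]), 'force': array([0.54122872, 0.42196005, 0.7644744 ]), 'ft_torque': array([-0.0676761 ,  0.03543381, -0.01662016]), 'gripper_force': 0.0, 'width': 1.0001800948044208} 0.0188
```

View pics/top0.png

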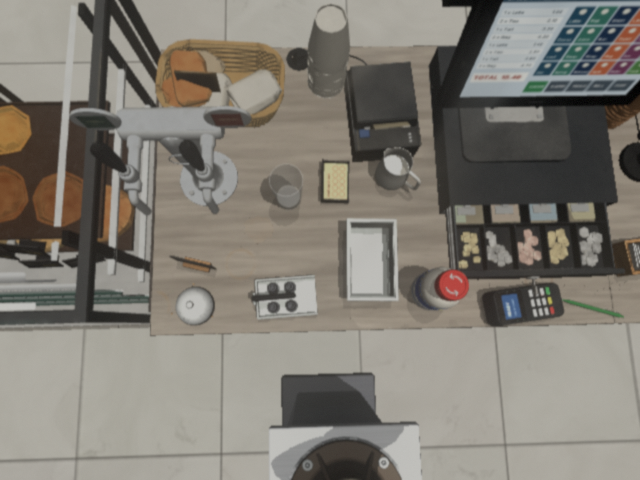

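View pics/side0.png

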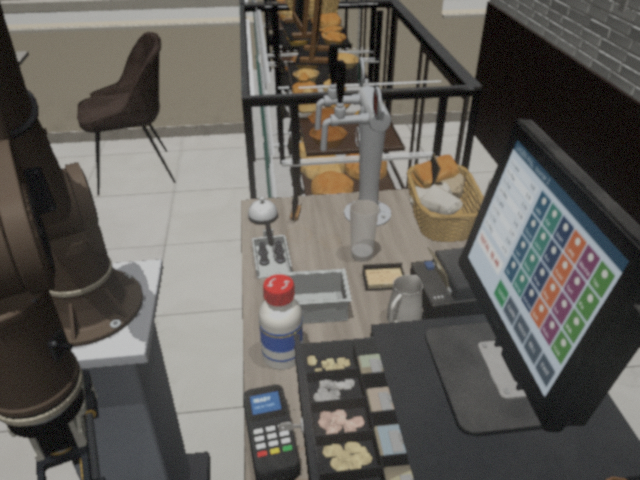

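```bash
sed -i "s/R=np.array(p\['rotation'\])/R=cv2.Rodrigues(np.array(p['rotation']))[0]/" h.py
cat > m.py <<'E'
from h import *
z=np.load('pics/top0.npz');im,d=z['im'].astype(int),z['d'];P=cloud('top',d)
hsv=cv2.cvtColor(z['im'],cv2.COLOR_RGB2HSV)
print('counter z',np.nanmedian(P[300:320,330:340,2]))
def pts(m,roi):
    q=np.zeros(m.shape,bool);q[roi[1]:roi[3],roi[0]:roi[2]]=1; return P[m&q&~np.isnan(P[...,2])]
Z=P[...,2]
def rep(n,p): 
    r=cv2.minAreaRect((p[:,:2]*1000).astype(np.float32)); print(n,len(p),'mean',p.mean(0).round(4),'rect mm',np.round(r[0],1),np.round(r[1],1),round(r[2],1))
red=(hsv[...,1]>150)&((hsv[...,0]<8)|(hsv[...,0]>172))
rep('cap top',pts(red&(Z>.18),(420,250,490,320)))
rep('cap all',pts(red,(420,250,490,320)))
rep('pan rim',pts((Z>.055)&(Z<.075),(335,205,405,310)))
dark=im.sum(-1)<150
rep('bar',pts(dark&(Z>.062)&(Z<.09),(235,270,325,325)))
rep('tray walls',pts((Z>.016)&(Z<.034)&(im.sum(-1)>300),(235,265,325,330)))
rep('nozz',pts(dark&(Z>.015)&(Z<.05),(255,270,325,325)))
zz=pts(Z>.01,(245,270,320,322)); print(np.percentile(zz[:,2],[5,25,50,75,95]))
# planes
for n,uvs,h in(('tray mouth/ends',[(257,279),(315,277),(317,315),(257,318)],.026),('pan corners',[(347,219),(396,219),(398,300),(347,302)],.065),('cap',[(453,284)],.1925)):
    print(n,[onz('top',u,v,h).round(4)[:2].tolist() for u,v in uvs])
E
python3 m.py
python3 - <<'E'
import cv2
a=cv2.imread('pics/top0.png')[240:330,230:480];cv2.imwrite('pics/c1.png',cv2.resize(a,None,fx=3.2,fy=3.2,interpolation=cv2.INTER_CUBIC))
E
```

```text
counter z -0.000118094885489195
cap top 515 mean [ 0.4269 -0.1979  0.1917] rect mm [ 426.8 -198.3] [52.2 53.8] 16.8
cap all 515 mean [ 0.4269 -0.1979  0.1917] rect mm [ 426.8 -198.3] [52.2 53.8] 16.8
pan rim 1155 mean [ 0.4948 -0.0708  0.0641] rect mm [495.2 -67.7] [108.4 176.1] 88.6
bar 0 mean [nan nan nan] rect mm [0. 0.] [0. 0.] 0.0
tray walls 335 mean [0.4206 0.1296 0.0276] rect mm [422.  118.4] [ 85.9 130.6] 3.1
nozz 0 mean [nan nan nan] rect mm [0. 0.] [0. 0.] 0.0
[0.01103037 0.01991979 0.0284935  0.06917755 0.07556967]
tray mouth/ends [[0.4605, 0.1797], [0.4618, 0.0535], [0.38, 0.0512], [0.377, 0.18]]
pan corners [[0.5813, -0.0178], [0.579, -0.1235], [0.406, -0.1181], [0.4046, -0.0113]]
cap [[0.4275, -0.198]]m.py:9: RuntimeWarning: Mean of empty slice.
  r=cv2.minAreaRect((p[:,:2]*1000).astype(np.float32)); print(n,len(p),'mean',p.mean(0).round(4),'rect mm',np.round(r[0],1),np.round(r[1],1),round(r[2],1))
  ret = um.true_divide(
```

View pics/c1.png

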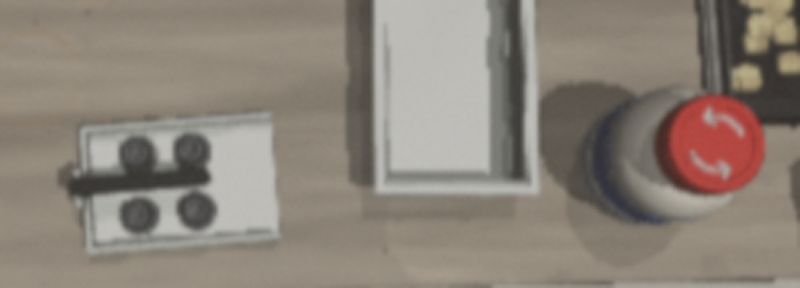

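```bash
cat >> m.py <<'E'
print('---')
b=pts((Z>.06)&(Z<.09),(235,270,325,325)); rep('bar',b)
c=b[:,:2].mean(0); w,v=np.linalg.eigh(np.cov((b[:,:2]-c).T)); print(v[:,1], (b[:,:2]-c)@v[:,1]@np.ones(1) if 0 else np.percentile((b[:,:2]-c)@v[:,1],[0,100]))
o=np.array([.422,.1184]);a=np.deg2rad(3.1);ex=np.array([-np.sin(a),np.cos(a)]);ey=np.array([-np.cos(a),-np.sin(a)])
print('bar in tray frame x',np.percentile((b[:,:2]-o)@ex,[0,50,100]),'y',np.percentile((b[:,:2]-o)@ey,[0,50,100]))
from scipy.spatial.transform import Rotation as R
print(R.from_rotvec(observe()['ee_rot']).as_matrix().round(3))
E
python3 m.py 2>/dev/null | sed -n '/---/,$p'
```

```text
---
bar 264 mean [0.4202 0.1416 0.0734] rect mm [420.6 142. ] [12.3 91.5] 3.2
[-0.05493076  0.99849017] [-0.04535039  0.04616822]
bar in tray frame x [-0.02207286  0.02349488  0.06944513] y [-0.00598575  0.00058857  0.00632307]
[[ 0.961  0.278 -0.001]
 [ 0.278 -0.961  0.001]
 [-0.    -0.001 -1.   ]]
```

>>> apply_moves:
  commands:
    - [100,0,0,0.8,0]
    - [100,0.3,0.3,0.8,0.1]
    - [100,0.5,0.75,0,0.2]
    - [100,0.5,0.75,0,0.2]
    - [100,0.5,0.75,0,0.2]
    - [100,0.5,0.75,0,0.2]
    - [100,0.5,0.75,0,0.2]
    - [100,0.4,0.75,0,0.2]
    - [100,0.4,0.75,0,0.2]
    - [100,0.4,0.75,0,0.2]
    - [100,0.3,0.75,0,0.2]
    - [100,0.2,0.75,0,0.2]
  newtons: 60

```text
clock: 1.6
position: [0.4441, -0.1307, 0.3225]
ee_rot: [-2.467, -1.945, 0.0]
force: [0.3, 0.1, -0.8]
width: 0.996
gripper_force: 0.0
```

>>> apply_moves:
  commands:
    - [100,-0.1,0.8,0,0.2]
    - [100,-0.1,0.8,0,0.2]
    - [100,-0.1,0.8,0,0.18]
    - [100,-0.1,0.8,0,0]
    - [100,0,0.8,0,0]
    - [100,0,0.8,-0.4,0]
    - [100,0,0.1,-0.8,0]
    - [100,0,0,-0.8,0]
    - [100,0,0,-0.8,0]
    - [100,0,0,0,0]

```text
clock: 2.85
position: [0.4173, 0.1604, 0.1523]
ee_rot: [-2.161, -2.276, 0.01]
force: [-0.4, 0.2, -0.0]
width: 0.993
gripper_force: 0.0
```

>>> apply_moves:
  commands:
    - [100,0.04,0.04,-0.7,0]
    - [100,0,0,-0.7,0]
    - [100,0,0,-0.35,0]
    - [100,0,0,0,0]
    - [0,0,0,0,0]
    - [0,0,0,0,0]
    - [0,0,0,0,0]
    - [0,0,0,0,0]
    - [0,0,0,0,0]
    - [0,0,0,0,0]

```text
clock: 4.1
position: [0.4221, 0.164, 0.0497]
ee_rot: [-2.164, -2.277, 0.0]
force: [0.1, -0.5, -0.0]
width: 0.398
gripper_force: 0.0
```

>>> apply_moves:
  commands:
    - [0,-0.03,0,0,0]
    - [0,0,0,0,0]
    - [0,0,0,0,0]
    - [0,0,0,0,0]
    - [0,0,0,0,0]
    - [0,0,0,0,0]

```text
clock: 4.85
position: [0.4203, 0.1641, 0.0497]
ee_rot: [-2.164, -2.277, -0.0]
force: [-0.1, 0.2, -2.2]
width: 0.127
gripper_force: 60.0
```

Gripped at 60 N. Small test lift, then look.

>>> apply_moves:
  commands:
    - [0,0,0,0.1,0]
    - [0,0,0,0.15,0]
    - [0,0,0,0.15,0]
    - [0,0,0,0,0]

```text
clock: 5.35
position: [0.421, 0.1642, 0.0746]
ee_rot: [2.164, 2.276, 0.002]
force: [0.1, -0.0, -3.8]
width: 0.126
gripper_force: 60.0
```

Run:
```python
from h import *
s=observe(); print(s['ft_torque'],s['force'],s['position'])
im,d=grab('top','t1');P=cloud('top',d);Z=P[...,2]
# floor of mouth half & wall tops vs y
for u0 in range(250,330,6):
    p=P[270:325,u0:u0+6].reshape(-1,3);p=p[(p[:,2]>.012)&(p[:,2]<.06)]
    if len(p): print(u0,len(p),p.mean(0).round(4))
im,d=grab('side','s1')
a=cv2.imread('pics/t1.png')[200:340,230:430];b=cv2.imread('pics/s1.png')[180:320,200:400]
cv2.imwrite('pics/c2.png',cv2.resize(np.hstack([a,b]),None,fx=2,fy=2))
```

```text
[ 0.03746704 -0.09408569  0.01276901] [ 0.11070455 -0.01012029 -3.79004029] [0.42097286 0.16420283 0.07463831]
292 18 [0.4628 0.0961 0.0431]
298 46 [0.46   0.0842 0.0355]
304 70 [0.4565 0.0718 0.0326]
310 83 [0.4517 0.0597 0.0304]
```

View pics/c2.png

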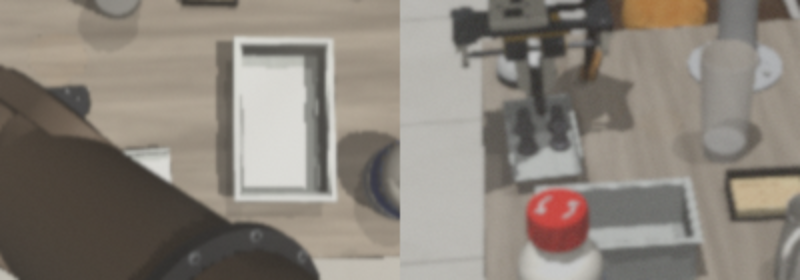

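>>> apply_moves:
  commands:
    - [0,0,0,0.2,0]
    - [0,0,0,0.35,0]
    - [0,0.1,0,0.4,0]
    - [0,0.15,-0.1,0.4,0]
    - [0,0.2,-0.25,0.35,-0.02]
    - [0,0.2,-0.4,0.2,-0.03]
    - [0,0.2,-0.5,0,-0.03]
    - [0,0.15,-0.5,0,-0.03]
    - [0,0.1,-0.5,0,0]
    - [0,0.05,-0.4,0,0]
    - [0,0,-0.3,0,0]
    - [0,0,-0.2,0,0]

```text
clock: 6.95
position: [0.4891, -0.0258, 0.188]
ee_rot: [-2.227, -2.216, 0.0]
force: [-0.4, -0.0, -3.5]
width: 0.122
gripper_force: 60.0
```

Run:
```python
from h import *
s=observe(); print(s['position'],s['force'],s['ft_torque'])
grab('side','s2');b=cv2.imread('pics/s2.png')[140:340,180:440]
cv2.imwrite('pics/c3.png',cv2.resize(b,None,fx=2.5,fy=2.5))
```

```text
[ 0.48910932 -0.02576697  0.18804044] [-0.42623959 -0.03569071 -3.4632742 ] [ 0.08922325 -0.0590793   0.0358066 ]
```

View pics/c3.png

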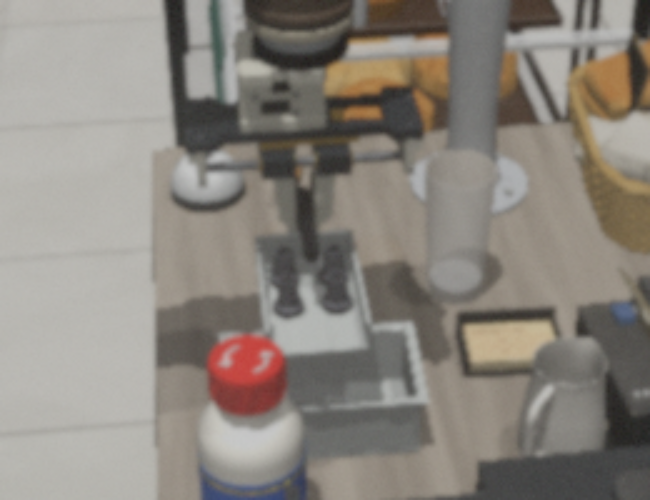

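>>> apply_moves:
  commands:
    - [0,0,0,0,0]
    - [0,0,0,0,0]
    - [0,0,0,0,0]
  newtons: 20

```text
clock: 7.38
position: [0.4893, -0.0242, 0.1878]
ee_rot: [-2.225, -2.218, -0.0]
force: [-0.1, -0.3, -3.0]
width: 0.129
gripper_force: 20.0
```

>>> apply_moves:
  commands:
    - [0,0,0,0,0]
    - [0,0,0,0,0]
    - [0,0,0,0,0]
    - [0,0,0,0,0]
  newtons: 8

```text
clock: 7.88
position: [0.4894, -0.025, 0.1877]
ee_rot: [2.226, 2.217, -0.0]
force: [-0.0, -1.1, -2.8]
width: 0.132
gripper_force: 8.0
```

```bash
cat > t.py <<'E'
from h import *
import sys
s=observe(); print(s['position'],s['force'],s['ft_torque'])
im,d=grab('side',sys.argv[1]);P=cloud('side',d)
# tray region near gripper x: light-grey points by y slice
x0,y0,z0=s['position']
for y in np.arange(y0-.13,y0+.02,.012):
    p=P[(abs(P[...,0]-x0)<.03)&(abs(P[...,1]-y)<.006)&(P[...,2]>.01)&(P[...,2]<z0-.0)]
    if len(p): print(round(y,3),len(p),np.percentile(p[:,2],[5,30,50,90]).round(3))
E
python3 t.py s3
```

```text
[ 0.48937403 -0.02500851  0.18774488] [-0.00674968 -1.09658379 -2.8424592 ] [-0.01266098 -0.07667257 -0.00598242]
-0.131 4 [0.067 0.067 0.067 0.068]
-0.119 431 [0.013 0.03  0.042 0.066]
-0.107 149 [0.108 0.111 0.113 0.116]
-0.095 162 [0.113 0.116 0.117 0.121]
-0.083 158 [0.117 0.12  0.121 0.144]
-0.071 295 [0.121 0.126 0.133 0.154]
-0.059 76 [0.125 0.128 0.134 0.153]
-0.047 62 [0.127 0.131 0.132 0.155]
-0.035 244 [0.133 0.141 0.147 0.166]
-0.023 212 [0.012 0.02  0.024 0.16 ]
-0.011 20 [0.14  0.142 0.143 0.146]
```

>>> apply_moves:
  commands:
    - [0,0,0,0,0]
    - [0,0,0,0,0]
    - [0,0,0,0,0]
    - [0,0,0,0,0]
  newtons: 6

```text
clock: 8.43
position: [0.4894, -0.0249, 0.1878]
ee_rot: [2.226, 2.217, 0.0]
force: [-0.1, -0.5, -3.0]
width: 0.133
gripper_force: 6.0
```

```bash
python3 t.py s4
```

```text
[ 0.48939114 -0.02494998  0.18775996] [-0.05546022 -0.54060609 -3.03681053] [ 0.05721997 -0.07689472 -0.00835358]
-0.131 2 [0.067 0.067 0.067 0.067]
-0.119 430 [0.014 0.031 0.043 0.067]
-0.107 144 [0.107 0.111 0.113 0.116]
-0.095 167 [0.113 0.115 0.117 0.121]
-0.083 146 [0.117 0.12  0.121 0.149]
-0.071 317 [0.121 0.126 0.132 0.154]
-0.059 70 [0.125 0.129 0.133 0.154]
-0.047 59 [0.128 0.131 0.132 0.161]
-0.035 253 [0.132 0.14  0.146 0.165]
-0.023 204 [0.012 0.018 0.025 0.161]
-0.011 19 [0.14  0.141 0.142 0.145]
```

>>> apply_moves:
  commands:
    - [0,0,0,0,0]
    - [0,0,0,0,0]
  newtons: 4.5

```text
clock: 8.72
position: [0.4894, -0.0249, 0.1878]
ee_rot: [2.226, 2.217, 0.0]
force: [-0.5, -0.2, -3.0]
width: 0.128
gripper_force: 4.5
```

```bash
python3 t.py s5
```

```text
[ 0.48940325 -0.0249384   0.18775388] [-0.49203447 -0.20526676 -3.04620489] [ 0.08994029 -0.16268046 -0.01814917]
-0.131 3 [0.066 0.066 0.066 0.068]
-0.119 398 [0.013 0.028 0.04  0.064]
-0.107 6 [0.014 0.031 0.043 0.054]
-0.095 61 [0.092 0.093 0.094 0.097]
-0.083 274 [0.094 0.098 0.101 0.175]
-0.071 290 [0.101 0.107 0.113 0.177]
-0.059 74 [0.107 0.113 0.116 0.125]
-0.047 155 [0.116 0.119 0.122 0.153]
-0.035 254 [0.121 0.125 0.132 0.157]
-0.023 205 [0.012 0.019 0.024 0.138]
-0.011 60 [0.135 0.138 0.14  0.143]
```

>>> apply_moves:
  commands:
    - [0,0,0,0,0]
    - [0,0,0,0,0]
  newtons: 4.5

```text
clock: 9.02
position: [0.4895, -0.025, 0.1878]
ee_rot: [2.226, 2.217, 0.0]
force: [-0.3, 0.1, -2.7]
width: 0.13
gripper_force: 4.5
```

```bash
python3 t.py s6;python3 - <<'E'
import cv2,numpy as np
b=cv2.imread('pics/s6.png')[140:340,180:440]
cv2.imwrite('pics/c4.png',cv2.resize(b,None,fx=2.5,fy=2.5))
E
```

```text
[ 0.4895016  -0.02499909  0.18784012] [-0.28636174  0.14874571 -2.69413397] [-0.0203814  -0.05859671  0.04319492]
-0.131 1 [0.066 0.066 0.066 0.066]
-0.119 397 [0.013 0.028 0.04  0.065]
-0.107 6 [0.027 0.046 0.055 0.062]
-0.083 25 [0.159 0.163 0.166 0.172]
-0.071 176 [0.029 0.083 0.086 0.175]
-0.059 254 [0.021 0.09  0.092 0.178]
-0.047 211 [0.019 0.099 0.102 0.107]
-0.035 195 [0.105 0.11  0.112 0.117]
-0.023 371 [0.012 0.026 0.037 0.124]
-0.011 145 [0.124 0.129 0.131 0.137]
```

View pics/c4.png

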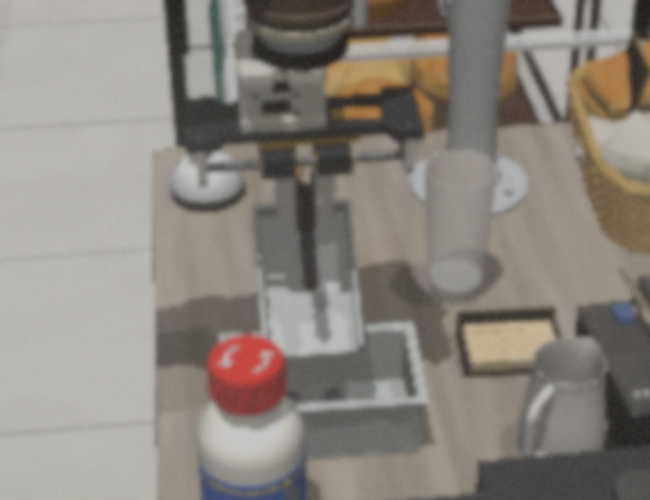

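>>> apply_moves:
  commands:
    - [0,0,0,0,0]
    - [0,0,0,0,0]
    - [0,0,0,0,0]
  newtons: 4.5

```text
clock: 9.45
position: [0.4894, -0.025, 0.1878]
ee_rot: [2.226, 2.217, 0.0]
force: [0.2, 0.1, -2.2]
width: 0.128
gripper_force: 4.5
```

>>> apply_moves:
  commands:
    - [0,0,0,0,0]
    - [0,0,0,0,0]
    - [0,0,0,0.1,0]
    - [0,0,0,0.2,0]
    - [0,0,0,0.2,0]
    - [0,0,0,0.1,0]
    - [0,0,0,0,0]
  newtons: 20

```text
clock: 10.32
position: [0.4897, -0.025, 0.2244]
ee_rot: [2.225, 2.216, 0.001]
force: [-0.1, 0.1, -2.4]
width: 0.128
gripper_force: 20.0
```

```bash
python3 t.py s7;python3 - <<'E'
from h import *
grab('top','t7')
b=cv2.imread('pics/s7.png')[120:320,200:400];a=cv2.imread('pics/t7.png')[200:330,320:450]
cv2.imwrite('pics/c5.png',np.hstack([cv2.resize(b,(400,400)),cv2.resize(a,(400,400))]))
E
```

```text
[ 0.48971366 -0.02496642  0.22438582] [-0.06086     0.10694996 -2.38891793] [-0.03057095 -0.09134721 -0.00691062]
-0.119 403 [0.013 0.028 0.04  0.064]
-0.107 3 [0.061 0.062 0.062 0.063]
-0.083 28 [0.198 0.201 0.203 0.207]
-0.071 204 [0.027 0.119 0.122 0.211]
-0.059 252 [0.024 0.126 0.13  0.217]
-0.047 226 [0.019 0.136 0.138 0.144]
-0.035 194 [0.141 0.146 0.148 0.153]
-0.023 641 [0.015 0.037 0.053 0.159]
-0.011 155 [0.066 0.165 0.168 0.173]
```

View pics/c5.png

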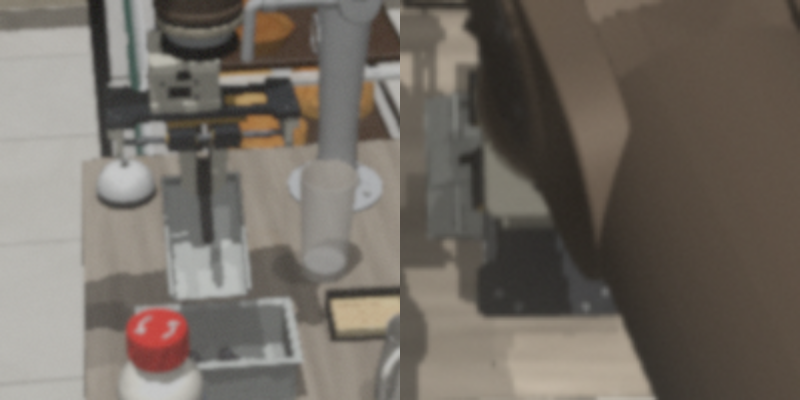

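>>> apply_moves:
  commands:
    - [0,-0.1,0.2,0,0]
    - [0,-0.2,0.4,0,0]
    - [0,-0.3,0.5,0,0]
    - [0,-0.3,0.5,0,0]
    - [0,-0.2,0.3,0,0]
    - [0,0,0.2,-0.2,0]
    - [0,0,0,-0.5,0]
    - [0,0,0,-0.5,0]
    - [0,0,0,-0.4,0]
    - [0,0,0,-0.2,0]
    - [0,0,0,0,0]

```text
clock: 11.8
position: [0.4227, 0.1013, 0.1154]
ee_rot: [-2.224, -2.217, 0.002]
force: [-0.6, 0.7, -1.5]
width: 0.125
gripper_force: 20.0
```

```bash
sed -i 's/>.01)/>.004)/' t.py; python3 t.py s8
```

```text
[0.42270181 0.10134028 0.11538607] [-0.57355439  0.70058888 -1.45771423] [-0.06572253 -0.14663559 -0.0124295 ]
-0.029 3 [0.066 0.067 0.067 0.07 ]
-0.017 35 [0.063 0.064 0.065 0.066]
-0.005 1 [0.061 0.061 0.061 0.061]
0.043 20 [0.084 0.092 0.093 0.098]
0.055 141 [0.009 0.012 0.015 0.105]
0.067 179 [0.013 0.018 0.021 0.11 ]
0.079 156 [0.023 0.028 0.03  0.036]
0.091 163 [0.032 0.038 0.04  0.046]
0.103 116 [0.041 0.047 0.049 0.055]
0.115 122 [0.052 0.056 0.059 0.065]
```

>>> apply_moves:
  commands:
    - [0,0,0.05,-0.1,0]
    - [0,0,0.22,-0.1,0]
    - [0,0,0.22,-0.12,0]
    - [0,0,0.2,-0.15,0]
    - [0,0,0.2,-0.15,0]
    - [0,0,0.17,-0.17,0]
    - [0,0,0.17,-0.17,0]
    - [0,0,0,0,0]
  newtons: 8

```text
clock: 12.85
position: [0.4232, 0.1757, 0.0578]
ee_rot: [-2.224, -2.218, -0.0]
force: [-0.1, -0.2, -1.8]
width: 0.131
gripper_force: 8.0
```

```bash
python3 t.py s9
```

```text
[0.42319175 0.17573519 0.05782914] [-0.14749946 -0.15102877 -1.84038249] [ 0.09715671 -0.10579548  0.01427056]
0.058 3 [0.005 0.006 0.006 0.006]
0.07 27 [0.004 0.005 0.005 0.007]
0.082 37 [0.004 0.005 0.005 0.007]
0.094 50 [0.004 0.005 0.005 0.007]
0.106 59 [0.004 0.005 0.006 0.007]
0.118 51 [0.004 0.005 0.006 0.008]
0.13 61 [0.004 0.005 0.006 0.009]
0.142 61 [0.005 0.006 0.006 0.01 ]
0.154 66 [0.004 0.005 0.006 0.009]
0.166 66 [0.005 0.006 0.007 0.009]
0.178 64 [0.005 0.007 0.008 0.01 ]
0.19 185 [0.007 0.012 0.019 0.033]
```

>>> apply_moves:
  commands:
    - [0,0,0,-0.05,0]
    - [0,0,0,-0.03,0]
    - [0,0,0,0,0]
    - [30,0,0,0,0]
    - [60,0,0,0,0]
    - [60,0,0,0,0]
    - [60,0,0,0,0]
    - [60,0,0,0.2,0]
    - [100,0,0,0.5,0]
    - [100,0,0,0.8,0]
    - [100,0,0,0.8,0]
    - [100,0,0,0.8,0]

```text
clock: 14.4
position: [0.4229, 0.175, 0.2417]
ee_rot: [2.225, 2.218, 0.001]
force: [1.5, -0.3, 0.3]
width: 0.974
gripper_force: 0.0
```

>>> apply_moves:
  commands:
    - [100,0,-0.6,0.8,-0.1]
    - [100,0,-0.7,0,-0.2]
    - [100,0,-0.8,0,-0.2]
    - [100,0,-0.8,0,-0.2]
    - [100,0,-0.8,0,-0.2]
    - [100,0,-0.8,0,-0.2]
    - [100,0,-0.7,0,-0.2]
    - [100,0,-0.5,0,-0.2]
    - [100,0,0,0,0]

```text
clock: 15.52
position: [0.4232, -0.169, 0.2875]
ee_rot: [2.887, 1.24, 0.0]
force: [0.3, 0.3, -0.1]
width: 1.002
gripper_force: 0.0
```

Run:
```python
from h import *
s=observe(); print(s['position'],s['ee_rot'],s['joints'])
im,d=grab('top','t9');grab('side','s10');P=cloud('top',d);Z=P[...,2]
hsv=cv2.cvtColor(im,cv2.COLOR_RGB2HSV)
red=(hsv[...,1]>150)&((hsv[...,0]<8)|(hsv[...,0]>172))&(Z>.18)&(Z<.2)
print(red.sum(),P[red].mean(0) if red.any() else'')
a=cv2.imread('pics/t9.png')[190:340,200:500];b=cv2.imread('pics/s10.png')[160:380,200:420]
cv2.imwrite('pics/c6.png',np.vstack([cv2.resize(a,(600,300)),cv2.resize(b,(600,300))]))
```

```text
[ 0.42315565 -0.16897901  0.28753995] [2.88652664e+00 1.23993009e+00 5.47899194e-05] [ 0.63958854  0.13865318 -0.42219641  1.84208734  0.06145278  1.17352426
 -0.56216106]
16 [ 0.44462488 -0.17953295  0.19201432]
```

View pics/c6.png

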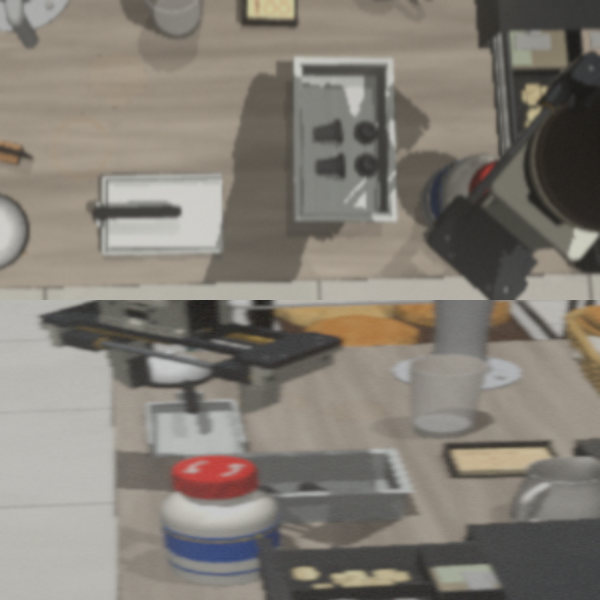

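>>> apply_moves:
  commands:
    - [100,0.06,-0.48,0,0]
    - [100,0,0,0,0]
    - [100,0,0,-0.6,0]
    - [100,0,0,-0.6,0]
    - [100,0,0,-0.5,0]
    - [100,0,0,-0.3,0]
    - [100,0,0,0,0]
  newtons: 40

```text
clock: 16.5
position: [0.4264, -0.1941, 0.1666]
ee_rot: [-2.88, -1.25, 0.002]
force: [-0.6, 0.0, 0.4]
width: 1.002
gripper_force: 0.0
```

>>> apply_moves:
  commands:
    - [100,0.01,-0.07,-0.08,0]
    - [100,0,0,0,0]
    - [0,0,0,0,0]
    - [0,0,0,0,0]
    - [0,0,0,0,0]
    - [0,0,0,0,0]
    - [0,0,0,0,0]
    - [0,0,0,0,0]
    - [0,0,0,0,0]

```text
clock: 17.62
position: [0.4278, -0.2003, 0.1626]
ee_rot: [2.883, 1.247, 0.001]
force: [1.3, -1.1, 0.0]
width: 0.624
gripper_force: 40.0
```

>>> apply_moves:
  commands:
    - [0,0,0,-0.04,0]
    - [0,0,0,-0.04,0]
    - [0,0,0,0,0]
    - [0,0,0,0,0]

```text
clock: 18.12
position: [0.4281, -0.2006, 0.1585]
ee_rot: [2.882, 1.247, 0.001]
force: [-1.3, -1.8, 9.3]
width: 0.621
gripper_force: 40.0
```

>>> apply_moves:
  commands:
    - [0,0,0,-0.025,0]
    - [0,0,0,0,0]
    - [0,0,0,0,0]

```text
clock: 18.5
position: [0.4281, -0.2005, 0.1571]
ee_rot: [2.882, 1.247, 0.001]
force: [-1.3, -1.2, 11.2]
width: 0.622
gripper_force: 40.0
```

5.5 mm down at 11 N: turn 60° counter-clockwise (2.1 units).

>>> apply_moves:
  commands:
    - [0,0,0,0,0.15]
    - [0,0,0,0,0.2]
    - [0,0,0,0,0.2]
    - [0,0,0,0,0.2]
    - [0,0,0,0,0.2]
    - [0,0,0,0,0.2]
    - [0,0,0,0,0.2]
    - [0,0,0,0,0.2]
    - [0,0,0,0,0.2]
    - [0,0,0,0,0.2]
    - [0,0,0,0,0.15]
    - [0,0,0,0,0]

```text
clock: 20.0
position: [0.4287, -0.2001, 0.1572]
ee_rot: [1.867, 2.524, 0.001]
force: [0.0, -0.6, 11.1]
width: 0.626
gripper_force: 40.0
```

Run:
```python
from h import *
s=observe(); print(s['position'],s['ee_rot'],s['force'],s['ft_torque'])
b0=cv2.imread('pics/s10.png')[260:370,230:330];grab('side','s11');b=cv2.imread('pics/s11.png')[260:370,230:330]
cv2.imwrite('pics/c7.png',cv2.resize(np.hstack([b0,b]),None,fx=4,fy=4))
```

```text
[ 0.42871641 -0.20012567  0.15724636] [1.86678755e+00 2.52409770e+00 1.41558476e-03] [ 0.02662755 -0.5568061  11.0683082 ] [ 0.03565246 -0.17568007  0.03787473]
```

View pics/c7.png

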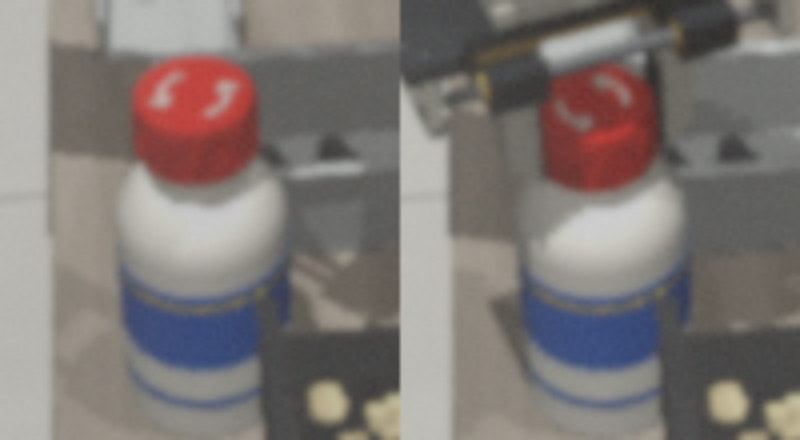

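>>> apply_moves:
  commands:
    - [0,0,0,0.06,0]
    - [0,0,0,0.06,0]
    - [0,0,0,0.04,0]
    - [0,0,0,0,0]

```text
clock: 20.55
position: [0.4277, -0.1999, 0.1658]
ee_rot: [1.869, 2.525, 0.001]
force: [2.3, 0.7, 0.8]
width: 0.625
gripper_force: 40.0
```

>>> apply_moves:
  commands:
    - [0,0,0,0.1,0]
    - [0,0,0,0.15,0]
    - [0,0,0,0.25,0]
    - [0,0,0,0.35,0]
    - [0,0,0,0.35,0]
    - [0,0,0,0.25,0]
    - [0,0,0,0,0]
    - [0,0,0,0,0]

```text
clock: 21.55
position: [0.4271, -0.2002, 0.2523]
ee_rot: [-1.869, -2.524, 0.001]
force: [-0.3, -0.9, -0.3]
width: 0.621
gripper_force: 40.0
```

Run:
```python
from h import *
s=observe(); print(s['position'],s['force'],s['width'])
im,d=grab('side','s12');P=cloud('side',d)
hsv=cv2.cvtColor(im,cv2.COLOR_RGB2HSV)
red=(hsv[...,1]>140)&((hsv[...,0]<8)|(hsv[...,0]>172));red[:,:220]=0;red[:,340:]=0;red[340:]=0
p=P[red];p=p[(abs(p[:,0]-.428)<.04)&(abs(p[:,1]+.2)<.05)];print('cap z',np.percentile(p[:,2],[2,98]))
q=P[(abs(P[...,0]-.428)<.06)&(abs(P[...,1]+.2)<.06)&(P[...,2]>.155)&(P[...,2]<.2)];print('neck',len(q),q.mean(0),q.min(0),q.max(0))
b=cv2.imread('pics/s12.png')[200:380,200:420];cv2.imwrite('pics/c8.png',cv2.resize(b,None,fx=3,fy=3))
```

```text
[ 0.42711766 -0.20015704  0.25234297] [-0.31173233 -0.88030324 -0.31926071] 0.6209795822760188
cap z [0.25762581 0.28382801]
neck 408 [ 0.42685594 -0.20436235  0.17032561] [ 0.4056243  -0.22560781  0.15507673] [ 0.44627371 -0.18285173  0.18456403]
```

View pics/c8.png

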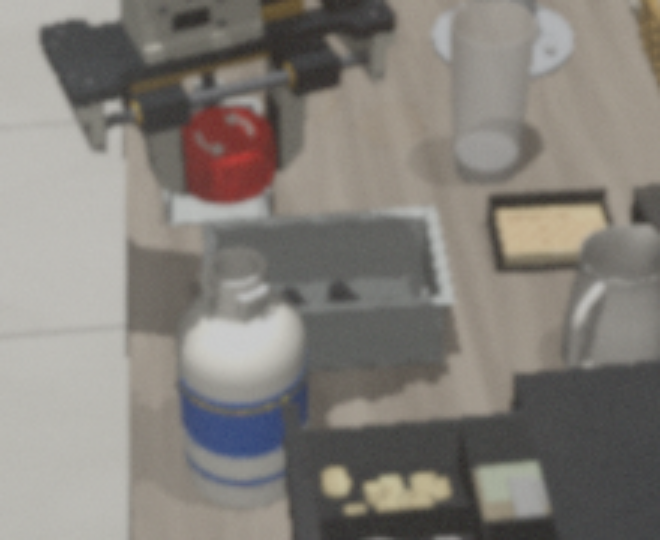

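The picture shows the cap off and level in the gripper at about (230,150), above the open neck at (243,265). The bottle and pan are standing. The cap's rim is about 7 cm clear of the neck, so I'm handing in.

```bash
python3 -c "
from cell import arm
print(arm.sign_off())"
```

```text
the job is handed in; nothing more can be done
None
```

The job is handed in at about 22 s on the robot's clock: all four nozzles are in the soak pan, the empty tray is upright on the counter, and the opened cap is held level about 7 cm above the bottle's neck.

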